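Square a rack panel in the assembly jig and hold it

ROBOT

A 6-joint arm with a two-finger parallel gripper is mounted at the origin on a cart in front of the work surface, level with it; the furniture and walls round the work are solid. World frame = base frame: x ahead of the robot, y to its left, z up, the work surface at z = 0. Lengths are in m, angles in rad, forces in N, time in s.
With the tool pointing down it reaches from about 0.275 to 0.825 m from the base axis. Payload 4.9 kg.
Tool frame: the origin (TCP) lies midway between the tips of the shut fingers; the grasp point (between the pads) lies 19 mm behind it (bot.grip_depth is the distance from the TCP to the grasp point, in m); y points along the fingers, x is the direction in which the jaws open and shut, and the axes are right-handed (so a half turn about y gives the same grasp; the last joint's range is limited). The gripper opens to 85 mm and grips with 20 to 120 N. Pads are 22 mm wide; open, the fingers measure 114 mm over their backs; the gripper's body (76 mm by 85 mm) begins 54 mm behind the grasp point. The pads swing forward as they close: fully open they stand 13 mm farther back than shut.
Start: joints at [-1.461, 0.326, -0.193, 1.052, 0, 1.437], TCP at [0.133, -0.534, 0.231] pointing down, gripper open.
Joint ranges: [-2.65, 2.65], [-0.97, 1.79], [-1.3, 1.35], [-1.93, 2.1], [-1.47, 1.37], [-3.14, 3.14]. Speed limits (rad/s): [2.57, 2.57, 3.14, 3.14, 3.14, 3.14].

INTERFACE

Orientations are given as a unit quaternion [w, x, y, z].
In Python, from cell import bot gives the robot as it stands. Calls block until the motion is done:
- bot.move_pose(position, orientation): joint-space move of the TCP to a pose.
- bot.move_linear(position, speed=0.15, rotation=None, until_force=None): straight line of the TCP; rotation=None keeps the orientation; speed is the mean speed in m/s. With until_force (N) it stops when the force on the tool has changed by that much, and returns True; else False.
- bot.goto_joints(angles): joint-space move.
- bot.set_gripper(opening, grasp_force=None): opening from 0.0 (shut) to 1.0 (fully open); grasp_force is the grip in N (None keeps the last); returns when the fingers have stopped.
- bot.wait(seconds).
- bot.solve_ik(position, orientation): joint angles nearest the present ones, or None.
- bot.camera(name): name is "side" or "top"; returns the picture (400x640x3 uint8, red, green, blue); there is no depth.
- bot.calibration(name): a dict with "mtx" (3x3 intrinsics, pixels), "extrinsics" (4x4, takes a point from world to camera coordinates). Camera axes: x right, y down, z forward; pixel columns grow to the right and rows downward; lengths in m; the calibration is good to about 2 mm. A picture is of the moment at which its call begins. calibration takes no time and is no camera call.
A pose or a line that the arm cannot do raises bot.PlanningError and nothing moves.
- bot.close_job(): hands the job in, once; it reports no verdict.
Trained networks look in the newest picture that a camera, given by its name, has taken for a name from the list of things; names that differ only in an ending like _2 or _b are one class to them, and where a whole thing is asked for, a point or a joint stands for the part that bears it (a point fixed in the world has none). Each returns a list of dicts, best first, with "confidence" (0 to 1); they miss things now and then, are a little off and sometimes report something else, mostly with a low value. They report only what shows in the picture. A call takes as long as a camera call. They do not tell look-alikes from the thing itself.
- bot.search_frame(camera, thing): "bbox" ([left, top, width, height] in pixels, round what is visible of it).
Readings, each from a call of its own:
- bot.read_clock(): time.
- bot.read_joint_positions(): joint angles.
- bot.read_joint_vel(): joint speeds.
- bot.read_joint_efforts(): joint torques, N m.
- bot.read_position(): TCP position.
- bot.read_tool_rot(): TCP orientation.
- bot.read_ft_force(): force on the tool from outside, world axes, zero at the start.
- bot.read_moment(): the same for the moment, N m.
- bot.read_gripper_width(): opening from 0.0 (shut) to 1.0 (fully open).
Only numpy, scipy, OpenCV 4.12 (cv2) and the standard library are available. Lean on these libraries where they do the work, as an engineer would, in place of code of your own. Each camera call takes 0.05 s, during which the arm holds its last target. There are 200 camera calls.

TASK

Take the tall white panel out of the storage rack and stand it on its edge in the slot of the aluminium jig, centred, in front of the two posts and behind the two low tabs, and let go of it. Then take the steel bench square by its upright blade, set its foot on the jig's base and press it into the corner between base and panel, so that the foot sits flat and the blade bears flush on the panel and holds it upright and flat against both posts. Finish while still gripping the square and pressing it firmly into the corner; leave the short panel, jar, timer and tape roll where they are.

Things in the scene. Friction and masses are not known exactly. Their poses are not given: they have to be found in the camera images.
- panel: tall white panel, the job's panel: 100 tall, 90 wide, 10 mm thick, about 0.11 kg, loose, standing on its 90 mm edge in one of the two slots of the storage rack (slots swap between starts). Origin: centre of its underside. x across its thickness, y along its 90 mm width, z up.
- rack: grey fixed storage rack, base 130 (x) by 104 (y) by 8 mm, its upper face 8 mm above the worktop; two slots along y at x = -30 and +30 mm, each 13 mm wide between ribs 7 mm thick whose tops are 26 mm above the worktop. Origin: centre of its underside.
- jig: fixed aluminium jig. Base plate 150 (x) by 110 (y) by 10 mm; origin: centre of its underside; x points away from the robot to the posts. Two posts 16 mm wide at y = -36 and +36, front faces at x = +45, tops at z = 95 mm. Two low tabs 14 mm wide at y = -38 and +38, rear faces at x = +31, front faces about +22, tops about z = 25 mm, rear upper edge sloped. The square's foot fits between the tabs.
- jig_slot (a point): middle of the jig's slot floor, on the base's upper face (jig x = +38, y = 0, z = +10 mm), axes as the jig. The slot between tabs and posts is 14 mm wide; a panel flat against the posts has its origin 2 mm further along +x.
- jig_corner (a point): the corner line's middle on the jig: on the base's upper face where the front face of a panel flat against the posts stands; jig x = +35, y = 0, z = +10 mm; axes as the jig
- square: loose steel bench square, ~0.35 kg, standing on its foot. Foot 90 (x) by 36 (y) by 14 mm; upright blade 40 (x) by 10 mm (y), from x = +5 to +45, top 130 mm above the underside. Origin: centre of the foot's underside. Blade edge and the foot's +x end form one upright flat face at x = +45 mm, which goes against the panel; the underside goes on the jig's base.
- square_grip (a point): middle of the blade, 110 mm above the underside (20 mm below the blade's top), at x = +25 mm of the square: a good place to grip, across the 10 mm (y); 30 mm lower is as good
- square_corner (a point): the square's outer corner, at x = +45, y = 0, z = 0 mm of the square
- short_panel: short white panel, 50 tall, 90 wide, 10 mm thick, standing loose in the rack's other slot; leave it there. Origin: centre of its underside
- jar: white screw-lid jar, 59 mm across, 62 mm tall, loose, a bystander. Origin: centre of its underside
- timer: white bench timer, 66 x 64 x 19 mm, loose, a bystander. Origin: centre of its underside
- tape: cream tape roll, 63 mm across, 19 mm tall, loose, a bystander. Origin: centre of its underside
There are look-alikes about, which are no part of the job. Leave any brown or orange look-alike of the panel alone.

How it is judged:
On the way:
1. the tall panel stands in the jig's slot on its base, released, with the square not yet on it (x of panel in the frame of jig between 0.033 and 0.043 m and y of panel in the frame of jig between -0.012 and 0.012 m and z of panel in the frame of jig below 0.013 m and angle between panel's own z axis and vertical below 0.3 rad and contact force between each of the fingers, square and panel below 0.1 N), for 0.3 s.
At the end, for the whole second after the job is handed in: Tall panel in the slot, within 12 mm of centre, 2 mm of the posts and 1.7 deg of upright and parallel; square within 1.7 deg of upright, 2 mm of the base, 3 mm of the corner, 2.3 deg parallel to the panel, pressing panel and jig with 1.5 N or more each; fingers grip the square, not the panel (x of panel in the frame of jig between 0.033 and 0.043 m and y of panel in the frame of jig between -0.012 and 0.012 m and z of panel in the frame of jig below 0.013 m and x of panel in the frame of jig above 0.038 m and angle between each of panel, square's own z axis and vertical below 0.03 rad and angle between the x axis of panel and the x axis of jig, either way round below 0.03 rad and angle between the x axis of square and the x axis of panel, either way round below 0.04 rad and z of square_corner in the frame of jig below 0.012 m and x of square_corner in the frame of jig between 0.032 and 0.038 m and contact force between square and panel above 1.5 N and contact force between square and jig above 1.5 N and contact force between panel and jig above 1 N and contact force between the fingers and square above 2 N and contact force between the fingers and panel below 0.1 N); the arm keeps its last pose, push and grip.
It fails at once if the short panel is displaced by more than 30 mm (distance of short_panel from where it was at the start of the episode above 0.03 m).
It fails at once if the jar is displaced by more than 30 mm (distance of jar from where it was at the start of the episode above 0.03 m).
It fails at once if the timer is displaced by more than 30 mm (distance of timer from where it was at the start of the episode above 0.03 m).
It fails at once if the tape roll is displaced by more than 30 mm (distance of tape from where it was at the start of the episode above 0.03 m).
It also fails if it takes over 67 s, if anything falls off the work surface, if the arm or the gripper's body presses on something with over 40 N, if the wrist force passes 120 N, or if a joint passes its speed limit or range.

## Working session

There is one attempt and no reset: what is moved stays moved. The work goes in short steps, each a Python script; the robot and the scene stay as the last script left them, time stands still between calls to the robot, and variables do not carry over. Pictures are saved under pics/ and viewed, about 8 in all and at most 12, crops included, and the job is handed in when it is done.

```bash
ls; mkdir -p pics; python3 - <<'E'
from cell import bot
import cv2
for c in("side","top"):
    im=bot.camera(c); cv2.imwrite(f"pics/{c}0.png",im[:,:,::-1])
    k=bot.calibration(c); print(c,k["mtx"].round(1).tolist(),k["extrinsics"].round(4).tolist())
    for t in("panel","rack","jig","square","short_panel","jar","timer","tape"):
        print(t,[(r["bbox"],round(r["confidence"],2)) for r in bot.search_frame(c,t)[:3]])
print(bot.read_tool_rot(),bot.read_clock())
E
```

```text
pics
side [[427.0, 0.0, 322.1], [0.0, 427.0, 194.7], [0.0, 0.0, 1.0]] [[-0.8441, -0.5355, -0.0253, 0.5291], [-0.2562, 0.4444, -0.8584, 0.2009], [0.471, -0.7181, -0.5123, 0.9356], [0.0, 0.0, 0.0, 1.0]]
panel [([283.6, 163.0, 34.0, 31.8], 0.85), ([240.1, 173.6, 33.9, 36.3], 0.8), ([298.2, 240.0, 24.7, 58.6], 0.65)]
rack [([289.9, 270.1, 69.8, 50.1], 0.78)]
jig [([284.2, 180.6, 68.3, 64.6], 0.89)]
square [([373.3, 165.8, 36.3, 57.6], 0.81)]
short_panel [([327.1, 264.3, 16.9, 41.0], 0.95)]
jar [([374.3, 229.1, 24.7, 31.8], 0.85), ([375.7, 167.9, 33.0, 50.6], 0.35)]
timer [([338.5, 181.4, 24.2, 18.5], 0.53)]
tape [([374.5, 229.4, 23.2, 26.4], 0.74), ([258.8, 249.5, 29.9, 20.1], 0.58)]
top [[424.8, 0.0, 320.0], [0.0, 424.8, 202.3], [0.0, 0.0, 1.0]] [[-0.0857, -0.9963, -0.0027, 0.1526], [-0.9741, 0.0843, -0.2099, 0.5934], [0.2094, -0.0154, -0.9777, 1.1517], [0.0, 0.0, 0.0, 1.0]]
panel [([312.6, 125.2, 16.8, 31.6], 0.82), ([236.5, 247.6, 39.5, 11.4], 0.59), ([353.6, 142.4, 26.6, 29.7], 0.57)]
rack [([238.3, 241.9, 40.7, 50.8], 0.63), ([317.7, 273.1, 20.4, 16.2], 0.29)]
jig [([306.8, 183.0, 44.1, 53.6], 0.72)]
square [([374.7, 231.6, 22.6, 39.0], 0.74)]
short_panel [([245.7, 273.6, 31.1, 5.8], 0.43)]
jar [([318.6, 270.2, 20.0, 18.5], 0.86)]
timer [([378.6, 188.9, 24.3, 24.7], 0.74)]
tape [([256.2, 202.7, 20.0, 25.4], 0.77)]
[-0.55708116  0.557101   -0.4354634   0.43551198] 0.9
```

View pics/side0.png

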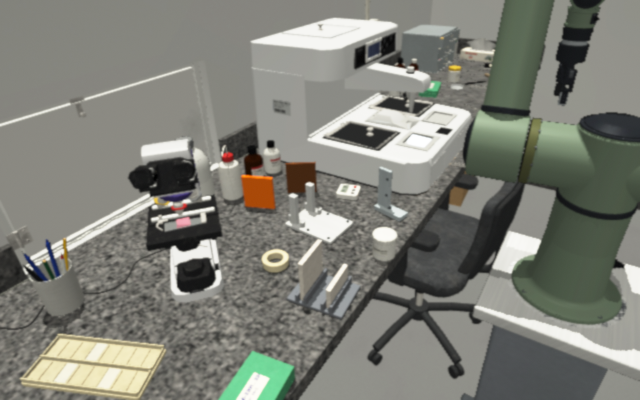

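View pics/top0.png

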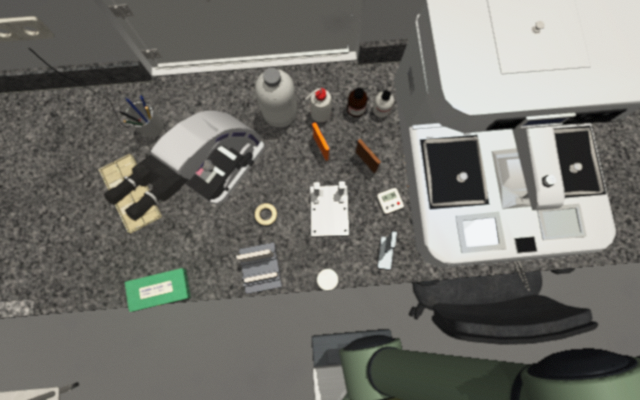

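The two pictures show the panel candidates. In the side view:
- **Tall white panel:** (312,268), rear slot of the rack. This fits the description.
- **Short white panel:** (337,285), front slot.
- **Orange look-alike:** (259,192).
- **Brown look-alike:** (300,178).

In the top view these are at (257,253), (262,276), (320,141) and (367,155). I choose the white one at side (312,268) and top (257,253), and will check it in close crops.

```bash
python3 - <<'E'
import cv2
def crop(n,x,y,w,h,s,o):
    im=cv2.imread(f"pics/{n}.png")[y:y+h,x:x+w]
    im=cv2.resize(im,None,fx=s,fy=s,interpolation=cv2.INTER_CUBIC)
    for i in range(0,w,10):
        cv2.line(im,(i*s,0),(i*s,6 if i%50 else 14),(0,255,255),1)
        if i%20==0: cv2.putText(im,str(x+i),(i*s,24),0,.35,(0,255,255),1)
    for j in range(0,h,10):
        cv2.line(im,(0,j*s),(6,j*s),(0,255,255),1)
        if j%20==0: cv2.putText(im,str(y+j),(8,j*s+4),0,.35,(0,255,255),1)
    cv2.imwrite(f"pics/{o}.png",im)
crop("side0",280,160,140,160,4,"c_side")
crop("top0",232,176,180,120,4,"c_top")
E
```

```text
(no output)
```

View pics/c_side.png

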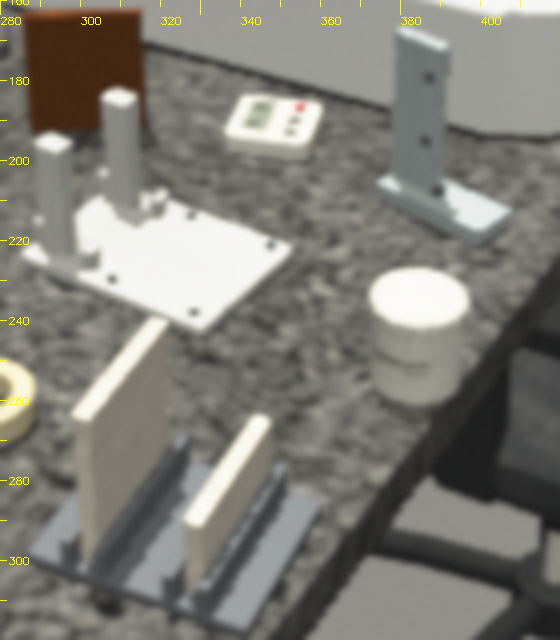

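View pics/c_top.png

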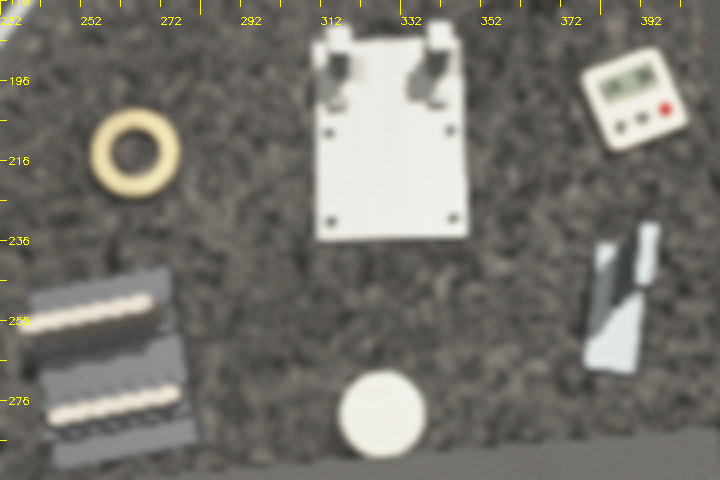

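The crops confirm the choice. The tall white panel is in the rear (+x) slot, with its top edge at side (299,262) to (320,240) and top (238,257) to (270,251). The short panel is in the front slot. The square's blade is on its far (+x) end, at top (394,239), and the jig's posts are at +x. Next I fit poses to the picked corners.

```bash
cat > fit.py <<'E'
import numpy as np, cv2
from scipy.optimize import least_squares
from cell import bot
CAL={c:bot.calibration(c) for c in("side","top")}
def proj(c,P):
    k=CAL[c];E=k["extrinsics"];p=np.atleast_2d(P)@E[:3,:3].T+E[:3,3]
    q=p@np.array(k["mtx"]).T
    return q[:,:2]/q[:,2:]
def world(v,L):
    c,s=np.cos(v[2]),np.sin(v[2]);L=np.atleast_2d(L)/1000.
    return np.c_[v[0]+c*L[:,0]-s*L[:,1],v[1]+s*L[:,0]+c*L[:,1],L[:,2]]
def fit(picks,x0):
    # picks: (cam, local mm, pixel)
    def r(v): return np.concatenate([proj(c,world(v,l))[0]-p for c,l,p in picks])
    s=least_squares(r,x0,loss="soft_l1"); return s.x,r(s.x).reshape(-1,2)
E
cat > picks.py <<'E'
import numpy as np
S=lambda x,y:("side",np.array([280+(x+.5)/4-.5,160+(y+.5)/4-.5]))
T=lambda x,y:("top",np.array([232+(x+.5)/4-.5,176+(y+.5)/4-.5]))
def mk(l): return [(c,np.array(L,float),p) for L,(c,p) in l]
P={}
P["jig"]=mk([((75,55,10),T(313,43)),((75,-55,10),T(460,38)),((-75,-55,10),T(468,235)),((-75,55,10),T(317,239)),
 ((-75,-55,10),S(293,247)),((-75,55,10),S(205,327)),((75,55,10),S(22,253))])
P["rack"]=mk([((65,52,8),T(30,293)),((65,-52,8),T(170,268)),((-65,-52,8),T(197,440)),((-65,52,8),T(57,465)),
 ((-65,52,8),S(245,629)),((65,52,8),S(33,558)),((-65,-52,8),S(318,512))])
P["panel"]=mk([((0,45,108),T(21,326)),((0,-45,108),T(153,300)),((0,45,108),S(82,414)),((0,-45,108),S(160,321))])
P["short"]=mk([((0,45,58),T(52,415)),((0,-45,58),T(180,393)),((0,45,58),S(193,520)),((0,-45,58),S(262,420))])
P["square"]=mk([((-45,18,14),T(585,366)),((-45,-18,14),T(635,373)),((45,5,130),T(641,224)),((45,-5,130),T(659,226)),
 ((5,5,130),T(636,283)),((45,18,14),S(378,185)),((-45,18,14),S(475,237)),((-45,-18,14),S(511,210)),((45,5,130),S(397,31)),((5,-5,130),S(448,44))])
E
python3 - <<'E'
from fit import *; from picks import P
for n,p in P.items():
    v,r=fit(p,[.5,-.1,0]); print(n,v.round(4).tolist(),"deg",round(np.degrees(v[2]),1)); print(r.round(1).tolist())
E
```

```text
jig [0.5896, 0.0747, -0.0543] deg -3.1
[[0.2, -0.1], [-0.0, 0.0], [0.2, 0.2], [0.6, 0.4], [0.4, -0.2], [-0.7, 0.4], [-0.7, 0.3]]
rack [0.4391, 0.2903, 0.1048] deg 6.0
[[-0.4, -0.1], [-0.3, -0.6], [0.5, 0.7], [-0.3, 1.5], [-0.0, 0.5], [-2.4, -1.2], [1.1, -2.6]]
panel [0.4686, 0.2913, 0.1105] deg 6.3
[[0.1, 0.2], [0.2, 0.2], [-0.4, 0.6], [-0.0, -0.7]]
short [0.4095, 0.2825, 0.1003] deg 5.7
[[0.0, 0.4], [0.1, -0.2], [-0.6, 0.6], [0.3, -0.8]]
square [0.4495, -0.0771, -0.239] deg -13.7
[[-0.3, 0.0], [-0.4, 0.2], [0.5, -0.1], [-0.3, -0.1], [-0.1, -0.0], [-0.4, -0.6], [0.9, -1.3], [-0.1, 0.2], [-0.5, 0.0], [0.7, 0.2]]
```

The fits have residuals under 1 px except on the rack, and the heights and sizes agree with the description. The panel fit matches the rack slot at +30 mm. Now the grasp.

```bash
cat > arm.py <<'E'
from fit import *
from scipy.spatial.transform import Rotation as R
def quat(yaw,flip=False):
    x=np.array([np.cos(yaw),np.sin(yaw),0])*(-1 if flip else 1);y=np.array([0,0,-1.])
    q=R.from_matrix(np.c_[x,y,np.cross(x,y)]).as_quat(); return [q[3],q[0],q[1],q[2]]
JIG=np.array([0.5896,0.0747,-0.0543])
def st(m=""): print(m,"p",np.round(bot.read_position(),4),"F",np.round(bot.read_ft_force(),2),"w",round(bot.read_gripper_width(),3),"t",round(bot.read_clock(),2))
E
python3 - <<'E'
from arm import *
v=[.4686,.2913,.1105]
for f in(0,1): print(f,[np.round(bot.solve_ik([p[0],p[1],z],quat(y,f)),2).tolist() for p,y,z in(((v[0],v[1]),v[2],.067),((.627,.0726),-.0543,.2))])
q=quat(v[2]) ; j=[bot.solve_ik([v[0],v[1],.067],quat(v[2],f)) for f in(0,1)]
f=int(abs(j[1][5])<abs(j[0][5])); q=quat(v[2],f)
bot.move_linear([.1,-.40,.33],.25)
bot.set_gripper(.5,30)
bot.move_pose([.40,.05,.33],quat(0,f))
bot.move_pose([v[0],v[1],.18],q); st("above")
bot.move_linear([v[0],v[1],.070],.12,until_force=8); st("down")
cv2.imwrite("pics/s1.png",bot.camera("side")[150:330,230:430,::-1].repeat(3,0).repeat(3,1))
E
```

```text
0 [[0.42, 0.49, -0.4, 0.68, 0.0, 1.88], [-0.0, 0.5, -0.01, 1.06, 0.0, 1.62]]
1 [[0.42, 0.49, -0.4, 0.68, 0.0, -1.26], [-0.0, 0.5, -0.01, 1.06, 0.0, -1.52]]
above p [0.4691 0.2906 0.1807] F [0.23 0.77 1.27] w 0.497 t 5.9
down p [0.4693 0.2915 0.0708] F [-0.25 -0.16  0.42] w 0.498 t 6.97
```

View pics/s1.png

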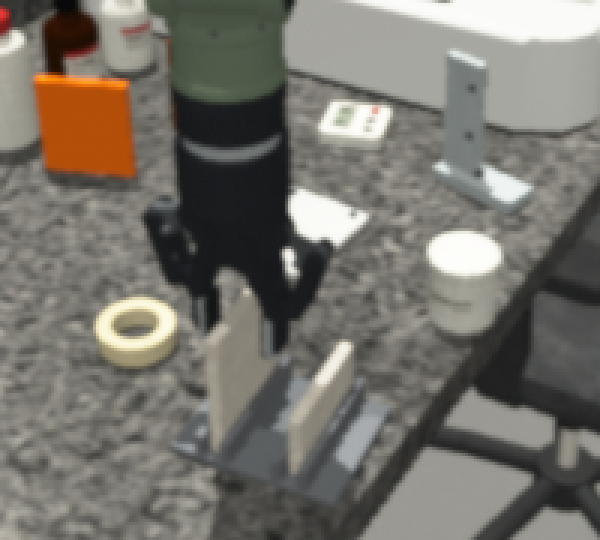

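The fingers straddle the tall panel at side (310,253) and are clear of the short one. I close the gripper, lift, and hold the panel above the slot for a look.

```bash
python3 - <<'E'
from arm import *
p=bot.read_position()
bot.set_gripper(0,30); st("shut")
bot.move_linear([p[0],p[1],.082],.05); st("lift1")
bot.move_linear([p[0],p[1],.22],.15); st("lift")
if bot.read_gripper_width()>.08:
    s=world(JIG,[38,0,0])[0]
    bot.move_pose([s[0],s[1],.22],quat(JIG[2],1)); 
    bot.move_linear([s[0],s[1],.165],.1); bot.wait(.3); st("above")
    for c in("side","top"): cv2.imwrite(f"pics/{c}2.png",bot.camera(c)[:,:,::-1])
    a=cv2.resize(cv2.imread("pics/side2.png")[120:260,260:370],None,fx=4,fy=4,interpolation=cv2.INTER_CUBIC)
    b=cv2.resize(cv2.imread("pics/top2.png")[150:250,280:370],None,fx=4,fy=4,interpolation=cv2.INTER_CUBIC)
    im=np.zeros((560,800,3),np.uint8); im[:,:440]=a; im[:400,440:]=b; cv2.imwrite("pics/c2.png",im)
E
```

```text
shut p [0.4689 0.2915 0.0705] F [-1.28 -0.15  4.28] w 0.112 t 7.4
lift1 p [0.4696 0.2917 0.0823] F [ 0.58  0.24 -0.59] w 0.11 t 7.79
lift p [0.4687 0.2913 0.219 ] F [ 1.1  -0.45 -0.37] w 0.113 t 8.86
above p [0.6279 0.0726 0.1656] F [ 0.25 -0.11 -0.07] w 0.118 t 10.91
```

View pics/c2.png

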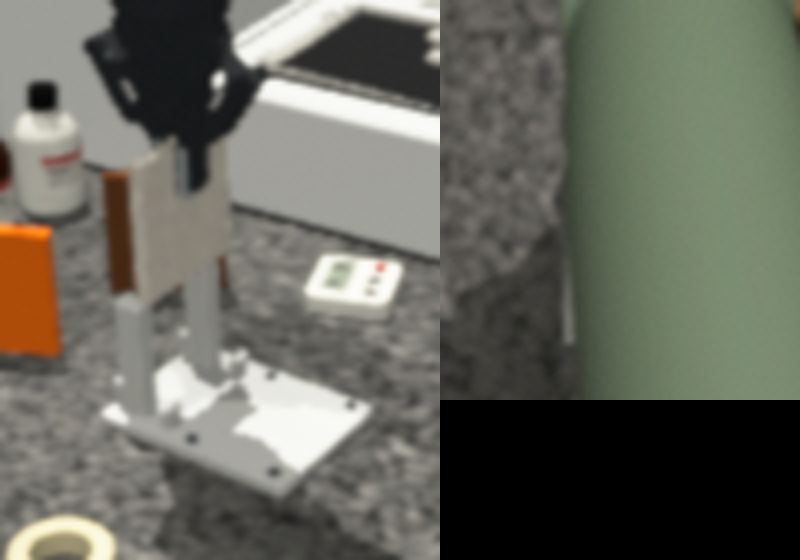

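The panel is held upright, with its lower corner at side (294,195), above the slot and just clear of the post tops. I lower it guarded, nudge it against the posts, then release.

```bash
python3 - <<'E'
from arm import *
s=world(JIG,[38,0,0])[0]
print("pred corners",[(4*(proj("side",world(JIG,[x,45,103.5]))[0]-[260,120])).round() for x in(33,43)])
h=bot.move_linear([s[0],s[1],.068],.05,until_force=5); st(f"down {h}")
E
```

```text
pred corners [array([148., 305.]), array([136., 301.])]
down True p [0.6277 0.0726 0.0725] F [ 0.36 -0.61  3.43] w 0.116 t 12.68
```

It seated at exactly the predicted height (TCP z 0.0725), and the predicted corners match the picture within 2 crop pixels.

```bash
python3 - <<'E'
from arm import *
p=np.array(bot.read_position()); d=np.array([np.cos(JIG[2]),np.sin(JIG[2]),0])
h=bot.move_linear(p+d*.006,.02,until_force=4); st(f"push {h}")
pp=np.array(bot.read_position()); print("moved mm",(pp-p)@d*1000, "jig x",((pp-[*JIG[:2],0])@d)*1000)
bot.move_linear(pp-d*.0003,.02)
bot.set_gripper(.3); st("open")
q=np.array(bot.read_position())
bot.move_linear([q[0],q[1],.20],.1); st("up")
bot.move_pose([.42,-.0,.25],quat(-.1,1)); bot.wait(.3)
ims=[]
a=bot.camera("side")[160:260,270:390,::-1];b=bot.camera("top")[170:290,300:420,::-1]
im=np.zeros((480,800,3),np.uint8)
im[:320,:384]=cv2.resize(a,(384,320),interpolation=2); im[:416,384:]=cv2.resize(b,(416,416),interpolation=2)
cv2.imwrite("pics/c3.png",im); st()
E
```

```text
push True p [0.6281 0.0725 0.0725] F [0.56 0.16 4.88] w 0.11 t 12.91
moved mm 0.438488558462861 jig x 38.58181768032171
open p [0.6275 0.0725 0.0722] F [ 0.59  0.36 -0.27] w 0.302 t 13.46
up p [0.627  0.0725 0.1992] F [ 0.51  0.16 -1.41] w 0.3 t 14.88
 p [4.203e-01 1.000e-04 2.497e-01] F [ 0.24 -0.28 -0.57] w 0.302 t 16.18
```

View pics/c3.png

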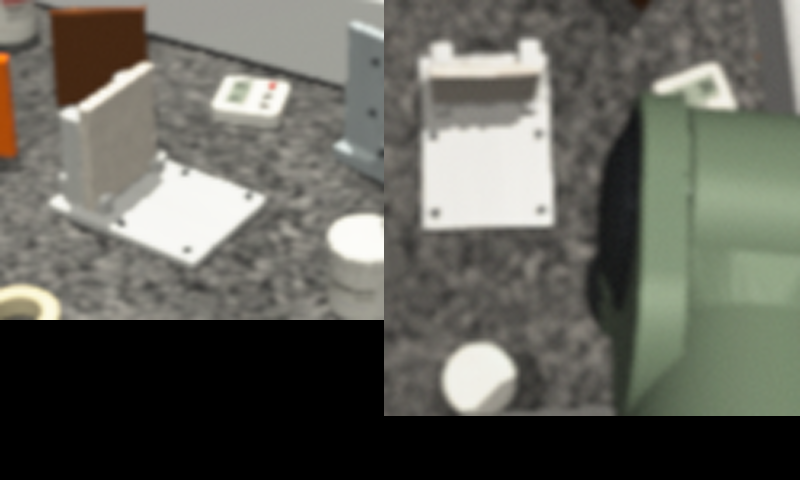

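The panel stands in the slot, released, flat-looking and close to the posts (side crop (118,130), top crop (485,70)). Next I grip the square across its blade.

```bash
cat >> arm.py <<'E'
SQ=np.array([.4495,-.0771,-.239])
def sqpose(cx,cy,cz,flip,dyaw=0):
    """TCP pose for the square's corner at jig (cx,cy,cz) mm; grip at x=25,z=90"""
    return world(JIG,[cx-20,cy,cz+71])[0],quat(JIG[2]+np.pi/2+dyaw,flip)
E
python3 - <<'E'
from arm import *
g=world(SQ,[25,0,71])[0]; yaw=SQ[2]+np.pi/2
J=[bot.solve_ik(g,quat(yaw,f)) for f in(0,1)]; K=[bot.solve_ik(*sqpose(35,0,10,f)) for f in(0,1)]
print(np.round(J,2),np.round(K,2))
f=int(abs(J[1][5])<abs(J[0][5])); print("flip",f)
bot.set_gripper(.5,80)
bot.move_pose(g+[0,0,.11],quat(yaw,f)); st("above")
h=bot.move_linear(g,.12,until_force=8); st(f"down {h}")
a=bot.camera("side")[130:250,310:450,::-1];b=bot.camera("top")[200:290,330:420,::-1]
im=np.zeros((480,800,3),np.uint8)
im[:360,:420]=cv2.resize(a,(420,360),interpolation=2); im[:380,420:]=cv2.resize(b,(380,380),interpolation=2)
cv2.imwrite("pics/c4.png",im)
E
```

```text
[[-0.33  0.38 -0.58  0.61  0.   -0.09]
 [-0.33  0.38 -0.58  0.61  0.    3.05]] [[ 0.    0.57 -0.23  0.78  0.    0.05]
 [ 0.    0.57 -0.23  0.78  0.   -3.09]]
flip 0
above p [ 0.4738 -0.0829  0.1811] F [-0.53  0.5   0.64] w 0.503 t 17.88
down False p [ 0.4743 -0.0832  0.0716] F [-0.02 -0.23  0.09] w 0.499 t 18.95
```

View pics/c4.png

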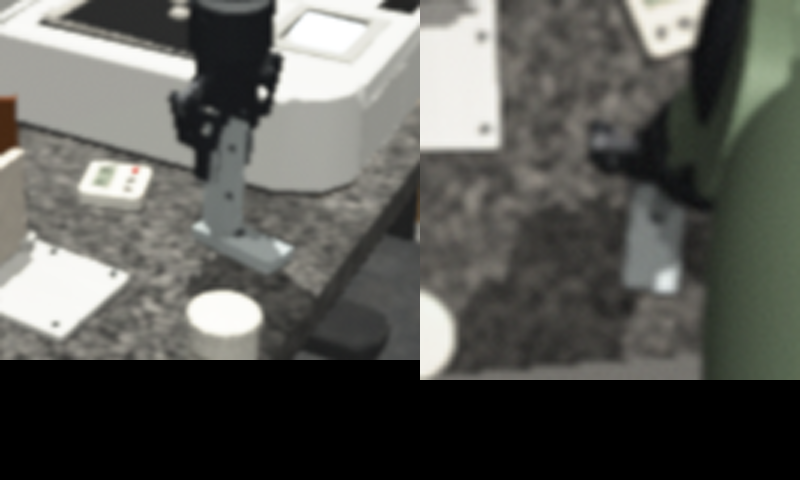

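The fingers straddle the blade (side crop (225,165)). I close, lift, carry the square to stand off the corner, and lower it onto the jig's base.

```bash
python3 - <<'E'
from arm import *
p=np.array(bot.read_position())
bot.set_gripper(0,80); st("shut"); 
bot.move_linear(p+[0,0,.015],.05); st("lift1")
bot.move_linear(p+[0,0,.08],.12); st("lift")
assert bot.read_gripper_width()>.08
P,q=sqpose(15,0,70,0); bot.move_pose(P,q)
P,q=sqpose(15,0,18,0); bot.move_linear(P,.1); bot.wait(.3); st("standoff"); F0=np.array(bot.read_ft_force())
P,q=sqpose(15,0,4,0); h=bot.move_linear(P,.03,until_force=5); st(f"down {h}"); print(np.round(bot.read_ft_force()-F0,2),np.round(bot.read_tool_rot(),4),np.round(q,4))
a=bot.camera("side")[140:260,270:400,::-1]
cv2.imwrite("pics/c5.png",cv2.resize(a,None,fx=5,fy=5,interpolation=2))
E
```

```text
shut p [ 0.4741 -0.0831  0.0713] F [-0.53 -0.6   2.56] w 0.102 t 19.44
lift1 p [ 0.4747 -0.0832  0.087 ] F [ 0.55 -0.04 -2.14] w 0.102 t 19.91
lift p [ 0.474  -0.0831  0.1512] F [-0.55 -0.23 -3.46] w 0.106 t 20.6
standoff p [0.585  0.075  0.0896] F [ 1.1   0.53 -2.46] w 0.11 t 22.36
down True p [0.5855 0.0749 0.0813] F [-0.08 -0.45  4.54] w 0.107 t 22.72
[-1.17 -0.98  7.  ] [-0.5128  0.5139  0.4867 -0.4858] [-0.5134  0.5134  0.4862 -0.4862]
```

View pics/c5.png

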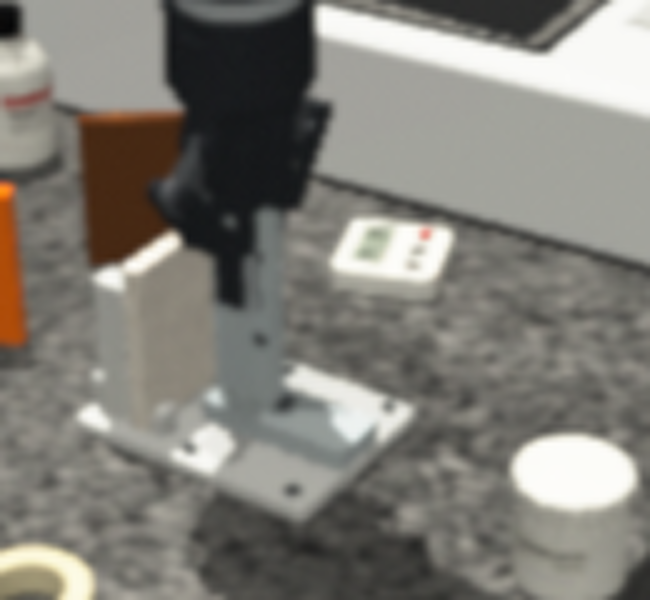

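The foot touched down at TCP z 0.0813, which matches 10 mm above its height on the table. It is clear of the panel and lies between the tabs. Now I slide it into the corner.

```bash
python3 - <<'E'
from arm import *
p=np.array(bot.read_position()); d=np.array([np.cos(JIG[2]),np.sin(JIG[2]),0])
p[2]=.0812
s=world(JIG,[15-20,0,0])[0]; s[2]=.0814
h=bot.move_linear(s+d*.015,.04,until_force=10); st(f"slide {h}")
h=bot.move_linear(s+d*.027,.02,until_force=10); st(f"push {h}")
cur=np.array(bot.read_position()); print("corner jig x",((cur-[*JIG[:2],0])@d)*1000+20,np.round(bot.read_tool_rot(),4))
bot.wait(.3); st("settled")
E
```

```text
slide True p [0.5864 0.0748 0.0813] F [-0.44  0.3   3.35] w 0.107 t 22.99
push True p [0.5869 0.0747 0.0814] F [-1.92 -0.88  4.13] w 0.106 t 23.43
corner jig x 17.31282531738658 [ 0.5148 -0.5118 -0.4846  0.4881]
settled p [0.5869 0.0747 0.0814] F [-1.09 -0.6   5.1 ] w 0.105 t 23.73
```

Friction on the base tripped the stop early, at corner x = 17 mm. I lift clear by 1.5 mm, approach the panel, then press down and push.

```bash
python3 - <<'E'
from arm import *
d=np.array([np.cos(JIG[2]),np.sin(JIG[2]),0]); q=sqpose(0,0,0,0)[1]
def at(cx,z): 
    s=world(JIG,[cx-20,0,0])[0]; s[2]=z; return s
def cx(): return round(((np.array(bot.read_position())-[*JIG[:2],0])@d)*1000+20,2)
bot.move_linear(at(17,.0830),.03,rotation=q); st("raise")
h=bot.move_linear(at(32,.0830),.03,until_force=12); bot.wait(.2); st(f"near {h} {cx()}")
h=bot.move_linear(at(41,.0830),.015,until_force=6); bot.wait(.2); st(f"touch {h} {cx()}")
print(np.round(bot.read_tool_rot(),4))
E
```

```text
raise p [0.5857 0.0749 0.0822] F [-0.23 -0.61 -3.45] w 0.107 t 23.98
near False 31.83 p [0.6014 0.0741 0.083 ] F [-0.8  -0.6  -3.76] w 0.106 t 24.83
touch True 33.53 p [0.6031 0.074  0.0814] F [-0.13  0.66 -1.82] w 0.107 t 25.42
[ 0.5146 -0.5121 -0.485   0.4875]
```

```bash
cat >> arm.py <<'E'
d=np.array([np.cos(JIG[2]),np.sin(JIG[2]),0])
def cx(): return round(((np.array(bot.read_position())-[*JIG[:2],0])@d)*1000+20,2)
E
python3 - <<'E'
from arm import *
def step(v,sp,f,m):
    p=np.array(bot.read_position()); h=bot.move_linear(p+v,sp,until_force=f); bot.wait(.3); st(f"{m} {h} cx {cx()}")
step(d*.006,.01,8,"x")
step(np.array([0,0,-.004]),.01,10,"z")
step(d*.004,.01,10,"x")
print(np.round(bot.read_tool_rot(),4))
a=bot.camera("side")[140:260,270:390,::-1]
cv2.imwrite("pics/c6.png",cv2.resize(a,None,fx=5,fy=5,interpolation=2))
E
```

```text
x True cx 34.58 p [0.6042 0.0738 0.0814] F [ 1.94 -0.38  6.04] w 0.107 t 26.11
z True cx 34.76 p [0.6043 0.0738 0.0814] F [-1.66 -0.06  4.71] w 0.109 t 26.62
x True cx 34.73 p [0.6043 0.0739 0.0815] F [-0.68 -0.23  3.96] w 0.104 t 27.23
[ 0.5163 -0.5103 -0.4833  0.4893]
```

View pics/c6.png

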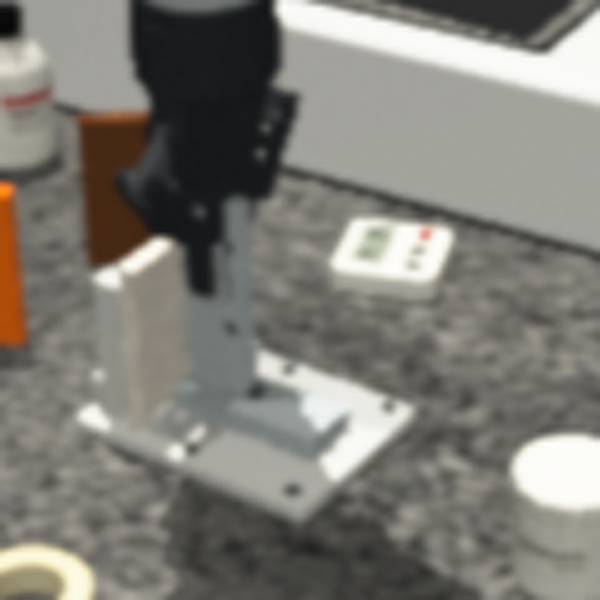

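The blade's left edge shows at crop x≈187, and I expected it to be nearer the middle of the panel. I check this by overlaying the predicted wireframes.

```bash
python3 - <<'E'
from arm import *
im=np.ascontiguousarray(bot.camera("side")[:,:,::-1]); cv2.imwrite("pics/side6.png",im)
s=6;o=np.array([280,170]);c=cv2.resize(im[170:250,280:365],None,fx=s,fy=s,interpolation=cv2.INTER_CUBIC)
def box(f,lo,hi,col):
    V=np.array([[a,b,e] for a in(lo[0],hi[0]) for b in(lo[1],hi[1]) for e in(lo[2],hi[2])],float)
    q=((proj("side",world(JIG,f+V))-o+.5)*s).astype(int)
    for i in range(8):
        for k in(1,2,4):
            if not i&k: cv2.line(c,tuple(map(int,q[i])),tuple(map(int,q[i|k])),col,1)
z=np.zeros(3)
x0=cx()-45
box(np.array([x0,0,10]),(-45,-18,0),(45,18,14),(0,255,0)); box(np.array([x0,0,10]),(5,-5,14),(45,5,120),(0,255,0))
box(np.array([40,0,10]),(-5,-45,0),(5,45,100),(0,0,255))
box(z,(22,24+7,10),(31,45,25),(255,0,0)); box(z,(22,-45,10),(31,-31,25),(255,0,0))
cv2.imwrite("pics/c7.png",c)
E
```

```text
(no output)
```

View pics/c7.png

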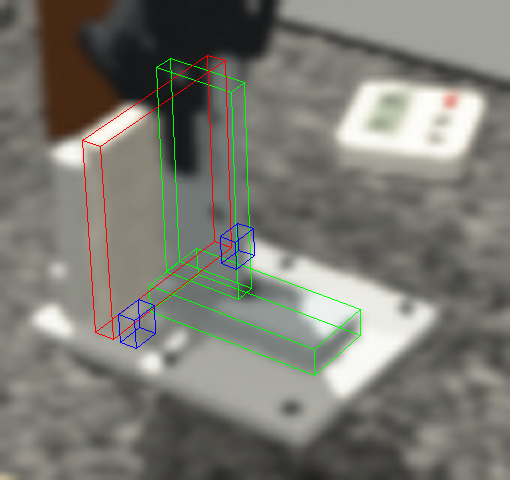

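The overlay shows the square and panel where predicted. The apparent edge was only the square hiding the panel's far half, and the corner is at about 34.7 mm. Now I press in increments without a force stop, reading averaged forces.

```bash
cat >> arm.py <<'E'
def F(n=10):
    o=[]
    for _ in range(n): bot.wait(.02); o.append(bot.read_ft_force())
    return np.mean(o,0)
def P(n=8): return np.mean([bot.read_position() for _ in range(n)],0)
E
python3 - <<'E'
from arm import *
q=sqpose(0,0,0,0)[1]
f=F(); print("start",f.round(2),P().round(4),"jigframe",)
for a,z in((36,.0812),(37,.0805),(38,.0798),(39,.0792)):
    t=world(JIG,[a-20,0,0])[0]; t[2]=z
    bot.move_linear(t,.01,rotation=q,until_force=40); bot.wait(.2); f=F(); print(a,z,f.round(2),"along",round(float(f@d),2),P().round(4),cx(),round(bot.read_clock(),1))
    if -f@d>10 and f[2]>8: break
m=R.from_quat(np.roll(np.mean([bot.read_tool_rot()],0),-1)).as_matrix(); print("tool y",m[:,1].round(4),"x",m[:,0].round(4), bot.read_moment())
E
```

```text
start [-1.24 -0.03  3.6 ] [0.6043 0.0739 0.0814] jigframe
36 0.0812 [-4.41 -0.45  8.56] along -4.38 [0.6043 0.0738 0.0814] 34.68 28.1
37 0.0805 [-7.62 -0.61 14.92] along -7.57 [0.6045 0.0738 0.0814] 34.93 28.8
38 0.0798 [-12.35  -0.63  21.73] along -12.3 [0.6045 0.0738 0.0813] 34.97 29.4
tool y [-4.7e-03 -1.0e-04 -1.0e+00] x [ 5.400e-02  9.985e-01 -4.000e-04] [-0.0191556   2.65748885  0.00850461]
```

The push works (12 N into the panel, 22 N down, corner at 35.0 mm). Friction on the base could be taking part of the x push, so I shift the balance towards the panel.

```bash
python3 - <<'E'
from arm import *
q=sqpose(0,0,0,0)[1]
for a,z in((38.5,.0806),(42,.0806)):
    t=world(JIG,[a-20,0,0])[0]; t[2]=z
    bot.move_linear(t,.01,rotation=q); bot.wait(.3); f=F(); print(a,z,f.round(2),"along",round(float(f@d),2),P().round(4),cx(),round(bot.read_clock(),1))
m=R.from_quat(np.roll(np.mean([bot.read_tool_rot() for _ in range(8)],0),-1)).as_matrix(); print("tool y",m[:,1].round(4),"x",m[:,0].round(4),bot.read_gripper_width())
a=bot.camera("side")[170:250,280:365,::-1]
cv2.imwrite("pics/c8.png",cv2.resize(a,None,fx=6,fy=6,interpolation=2))
E
```

```text
38.5 0.0806 [-11.94  -0.28  17.8 ] along -11.9 [0.6045 0.0738 0.0814] 34.95 30.1
42 0.0806 [-21.93   0.03  26.18] along -21.89 [0.6046 0.0738 0.0814] 34.97 31.1
tool y [-1.200e-02 -1.000e-04 -9.999e-01] x [ 5.370e-02  9.986e-01 -7.000e-04] 0.10539344565364663
```

View pics/c8.png

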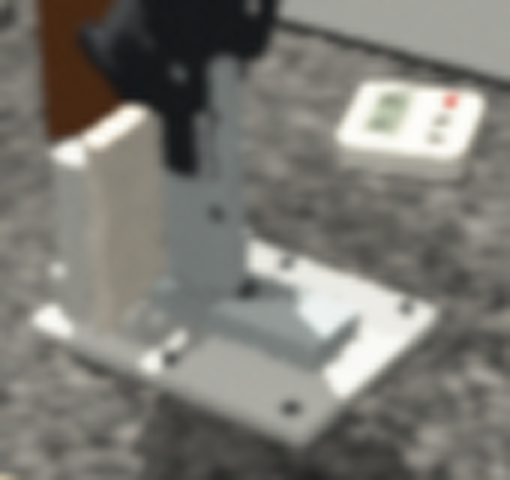

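The heavier push tilts the tool by 0.012 rad. I ease back to about 15 N and counter-rotate by 0.008 rad to keep the square flat, then hand in if the checks are good.

```bash
python3 - <<'E'
from arm import *
q=np.array(sqpose(0,0,0,0)[1])
r=(R.from_rotvec(-.008*np.array([-d[1],d[0],0]))*R.from_quat(np.roll(q,-1))).as_quat(); q2=np.roll(r,1)
t=world(JIG,[40-20,0,0])[0]; t[2]=.0806
bot.move_linear(t,.01,rotation=q2); bot.wait(.6)
for _ in range(2):
    f=F(); print(f.round(2),"along",round(float(f@d),2),P().round(4),cx(),round(bot.read_clock(),1)); bot.wait(.5)
m=R.from_quat(np.roll(np.mean([bot.read_tool_rot() for _ in range(8)],0),-1)).as_matrix(); print("tool y",m[:,1].round(4),"x",m[:,0].round(4),bot.read_gripper_width())
ok=-f@d>8 and f[2]>3 and abs(m[0,1])<.012 and abs(cx()-35)<1
print(ok)
if ok: bot.close_job(); print("closed")
E
```

```text
[-14.52  -0.24  21.56] along -14.49 [0.6047 0.0738 0.0813] 35.08 32.3
[-14.7   -0.47  21.55] along -14.66 [0.6047 0.0738 0.0813] 35.08 32.9
tool y [-5.e-04 -5.e-04 -1.e+00] x [ 5.380e-02  9.986e-01 -5.000e-04] 0.10681624362706287
True
the job is handed in; nothing more can be done
closed
```

The job is handed in at about 33 s of robot time, with the square still gripped and pressed into the corner; no verdict is reported.

**What I did:** I took the tall white panel from the rack's rear slot, stood it in the jig's slot and let go of it. Then I gripped the square by its blade, set its foot on the jig's base and pressed it into the corner.

**Last checks:**
- **Push:** the wrist read about 14.6 N towards the panel and 21.6 N down, steady over two readings. How this splits between panel and base was not measured.
- **Position:** the square's corner came out at jig x ≈ 35.1 mm, against 35 for a panel flat on the posts. Its height matches the foot resting on the base.
- **Angle and grip:** the tool is upright within 0.001 rad, and its yaw matches my estimate of the jig's. The fingers still hold the 10 mm blade (gripper reading 0.107).

**Checks that failed or are weaker:**
- **Early stops:** the first slide was stopped twice by friction on the base, so I lifted 1.5 mm and approached again.
- **Tilt while pressing:** a harder push of 22 N tilted the tool by 0.012 rad, so I eased off and corrected it before handing in.
- **Panel flatness:** the panel's fit against the posts and the flush blade come from the stop position and one side-camera overlay, taken before the final press. I did not measure the angles directly. The last picture, during the 22 N push, showed nothing wrong.
- **Bystanders:** I saw nothing disturb the short panel, jar, timer or tape, but I did not measure them again at the end.

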